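# Turn the leaf of the pantry stock-list stand

### The job

Turn the stiff hinged leaf of the stock-list stand over its spine, from the side it starts on (the robot's right) to the other, and push it down until it lies fully flat there. Do it with the closed fingertips or the outside of the fingers: push the leaf up from beneath its overhanging tab, never pinch it, and bring it down under control, without slamming it. Leave everything else on the shelf standing where it is and finish clear of the stand.

Things in the scene. Friction and masses are not known exactly. Their poses are not given: they have to be found in the camera images.
- stand: The stock-list stand: a low wooden board 205 (x) x 250 (y) mm, top at 45 mm above the shelf, fixed to the shelf, on two low rubber feet. Origin at the centre of its underside, on the shelf; its z is up, its x runs along the spine, its y points to the side on which the leaf must end (at zero yaw: the robot's left). It is turned by up to 0.4 rad either way.
- spine (a point): Middle of the hinge axis (steel rod over the middle of the stand, 50 mm above the shelf); its x axis is the hinge axis. The axes are those of the stand.
- leaf (a joint): Turn of the leaf about the spine, rad: 0 = flat on the starting side (stand's -y), 1.57 = upright, 3.14 (end stop) = flat on the other side (stand's +y). It starts flat or ajar by up to 0.35. The hinge is stiff: the leaf stays where it is left at any angle and needs about 0.1 to 0.45 N m to turn, i.e. up to about 3 N at its tab.
- leaf_tab (a point): Middle of the outer edge of the leaf's tab, at half thickness. Leaf: rigid grey plate 5 mm thick, about 0.16 kg, 190 mm along the spine, 9 to 125 mm from the hinge axis; from the middle of its free side a tab 80 mm wide runs on to 165 mm. Flat, its underside is 47.5 mm above the shelf and only the tab overhangs the board, by 40 mm. Axes turn with the leaf: x along the spine, y from tab to spine.
- tumbler: Glass tumbler, 68 mm across, 100 high, loose, standing beyond the stand's far (+x) end. Origin: centre of its underside. Leave alone.
- mug: White ceramic mug, 82 mm across plus handle, 95 high, loose, beyond the stand's far (+x) end. Origin: centre of its underside. Leave alone.
- pump: Stainless steel soap pump, 68 mm across, 176 high, loose, on the side where the leaf ends, at least 30 mm clear of the leaf there. Origin: centre of its underside. Leave alone.
- dustpan: Grey plastic dustpan lying flat on the robot's right, 150 x 160 mm with 30 mm side walls and a 38 mm back wall, handle a further 115 mm beyond the back wall. Origin: centre of the pan's underside, handle along its +x. Leave alone.
- brush_holder: Round wooden holder with three brushes, 90 mm across, 210 high with the brushes, loose, on the left. Origin: centre of its underside. Leave alone.
- jar: Amber glass jar with steel lid, 76 mm across, 120 high, loose, on the left. Origin: centre of its underside. Leave alone.
- can: Steel food can, 74 mm across, 105 high, loose, on the left near the robot. Origin: centre of its underside. Leave alone.

How it is judged (in metres and radians):
At the end, for the whole second after the job is handed in: The leaf lies at rest flat on the other side (turned past 3.07 rad, within 4 degrees of its end stop), and the seven loose things stand upright (within 0.15 rad) within 20 mm of where they started (value of joint leaf above 3.07 rad and velocity of joint leaf between -0.05 and 0.05 rad/s and not (distance of tumbler from where it was at the start of the episode above 0.02 m) and not (distance of mug from where it was at the start of the episode above 0.02 m) and not (distance of pump from where it was at the start of the episode above 0.02 m) and not (distance of dustpan from where it was at the start of the episode above 0.02 m) and not (distance of brush_holder from where it was at the start of the episode above 0.02 m) and not (distance of jar from where it was at the start of the episode above 0.02 m) and not (distance of can from where it was at the start of the episode above 0.02 m) and angle between each of tumbler, mug, pump, dustpan, brush_holder, jar, can's own z axis and vertical below 0.15 rad); the robot touches nothing.
It fails at once if the leaf is pinched between the fingers (contact force between the fingers and leaf above 0.5 N and y of the grasp point in the frame of leaf_tab between 0.003 and 0.165 m and x of the grasp point in the frame of leaf_tab between -0.095 and 0.095 m and z of the grasp point in the frame of leaf_tab between -0.004 and 0.004 m).
It fails at once if the leaf is slammed (turns faster than 5 rad/s) (velocity of joint leaf above 5 rad/s).
It fails at once if one of the loose things is shifted by more than 20 mm, lifted or tipped (not (not (distance of tumbler from where it was at the start of the episode above 0.02 m)) or not (not (distance of mug from where it was at the start of the episode above 0.02 m)) or not (not (distance of pump from where it was at the start of the episode above 0.02 m)) or not (not (distance of dustpan from where it was at the start of the episode above 0.02 m)) or not (not (distance of brush_holder from where it was at the start of the episode above 0.02 m)) or not (not (distance of jar from where it was at the start of the episode above 0.02 m)) or not (not (distance of can from where it was at the start of the episode above 0.02 m)) or not (angle between tumbler's own z axis and vertical below 0.15 rad) or not (angle between mug's own z axis and vertical below 0.15 rad) or not (angle between pump's own z axis and vertical below 0.15 rad) or not (angle between dustpan's own z axis and vertical below 0.15 rad) or not (angle between brush_holder's own z axis and vertical below 0.15 rad) or not (angle between jar's own z axis and vertical below 0.15 rad) or not (angle between can's own z axis and vertical below 0.15 rad)).
It also fails if it takes over 51 s, if anything falls off the work surface, if the arm or the gripper's body presses on something with over 40 N, if the wrist force passes 120 N, or if a joint passes its speed limit or range.

### The arm

A 6-joint arm with a two-finger parallel gripper is mounted at the origin on the work surface. World frame = base frame: x ahead of the robot, y to its left, z up, the work surface at z = 0. Lengths are in mm, angles in rad, forces in N, time in s.
With the tool pointing down it reaches from about 375 to 750 mm from the base axis. Payload 9 kg.
Tool frame: the origin (TCP) lies between the finger pads; the fingertips stand 25 mm ahead of it and the grasp point (between the pads) lies 6 mm ahead of it (tcp_to_tips is the distance from the TCP to the fingertips, in mm); z points along the fingers, y is the line along which they close (so a half turn about z gives the same grasp; the last joint's range is limited). The gripper opens to 85 mm and grips with 20 to 120 N. Pads are 22 mm wide; open, the fingers measure 114 mm over their backs; the gripper's body (76 mm by 85 mm) begins 54 mm behind the grasp point. The pads swing forward as they close: fully open they stand 13 mm farther back than shut.
Start: joints at [-1.341, 0.104, 0.097, 1.564, 0, 1.353], TCP at [259.804, -540.868, 234.331] pointing down, gripper open.
Joint ranges: [-2.99, 2.99], [-0.84, 1.86], [-1.1, 1.16], [-1.84, 2.11], [-1.51, 1.56], [-3.14, 3.14]. Speed limits (rad/s): [2.22, 2.22, 2.57, 3.14, 3.14, 3.14].

### API

Orientations are given as a unit quaternion [w, x, y, z].
In Python, from bench import read_state, capture, camera_model, sign_off, masks_of, spot_point, tcp_to_tips gives the robot as it stands. The module is installed in compiled form; this text tells all that it offers.
- The arm moves only by the tool servo_tool, never from a script. Its argument "commands" is a list of rows, each a list of 2 entries, a list of its own where there are three numbers: the shift along the world's x, y, z in cm, then the turn about the world's z in rad. In form: [[[tx, ty, tz], spin], ...]. A call has 1 to 12 rows; each row shifts and turns the commanded pose from where the row before left it; what a row does not reach is not made up. A row lasts 1/12 s, in which the tool goes at most 41.7 mm and 7.16 degrees, less where a joint would pass 70% of its speed; a pose out of reach is approached as far as the arm can. A call is refused whole if a number of a shift passes 4.17 or a number of a turn 0.125, either way. A call with a gripper value outside its range is refused whole. "fingers" is the closure, from -1 (fully open) to 1 (shut), set as the call begins (left out, the last holds). The fingers move at their own pace and stop on an object; "newtons" is the grip in N (left out, the last holds). Time passes only in rows, so rows that do not move let the fingers close. It gives the time, the measured TCP pose, the force, the opening and the grip force at its end, in the units of the state.
- read_state(): the state, without advancing time (a new reading comes with each control period).
- capture(name): name is "scene" or "top" or "wrist"; returns (picture, depth): 400x640x3 uint8, red, green, blue; 400x640 float32, mm along the optical axis (not along the pixel's ray), 0 where there is no reading.
- camera_model(name): a dict with "fx", "fy", "cx", "cy" (pixels), "view" (4x4, takes a point from world to camera coordinates); the wrist camera has in their place "tool_from_camera" (4x4, takes a point from camera to tool coordinates, whose origin is the TCP and whose axes are the flange's). Camera axes: x right, y down, z forward; pixel columns grow to the right and rows downward; lengths in mm; the calibration is good to about 2 mm. A picture is of the moment at which its call begins: read the wrist's pose just before it. camera_model takes no time and is no camera call.
- sign_off(): hands the job in; it is judged then, once.
Trained networks look in the newest picture that a camera, given by its name, has taken for a name from the list of things; names that differ only in an ending like _2 or _b are one class to them, and where a whole thing is asked for, a point or a joint stands for the part that bears it (a point fixed in the world has none). Each returns a list of dicts, best first, with "confidence" (0 to 1); they miss things now and then, are a little off and sometimes report something else, mostly with a low value. They report only what shows in the picture. A call takes as long as a camera call.
- masks_of(camera, thing): "pixels" (400x640 bool, what is visible of it) and "extent" ([left, top, right, bottom] as shares, 0 to 1, of the picture: columns of its width, rows of its height, round what is visible of it).
- spot_point(camera, thing): "xy" ([column, row] as shares, 0 to 1, of the picture: columns of its width, rows of its height: a listed point, or the origin of a listed thing).
The state is a dict: "clock": time; "qpos": joint angles; "qd": joint speeds; "joint_efforts": joint torques, N m; "position": TCP position; "eef_rot": TCP orientation; "ft_force": force on the tool from outside, world axes, zero at the start; "wrist_torque": the same for the moment, N m; "width": finger opening in mm; "grasp_force": force on a finger pad.
Only numpy, scipy, OpenCV 4.12 (cv2) and the standard library are available. Lean on these libraries where they do the work, as an engineer would, in place of code of your own. Each camera call takes 0.05 s, during which the arm holds its last target. There are 200 camera calls.

## Working session

There is one attempt and no reset: what is moved stays moved. The work goes in short steps, Python scripts to look and compute and a tool call to move; the robot and the scene stay as the last step left them, time stands still between calls to the robot, and variables do not carry over. Pictures are saved under pics/ and viewed, at most 10 in all, crops included, and the job is handed in when it is done.

Besides the shell and the picture viewer there is one more tool, called after ">>>" in YAML: its name, and indented under it one key for each argument. servo_tool: Moves the arm, as the interface text tells. Its arguments: {"type":"object","properties":{"commands":{"type":"array","items":{"type":"array"}},"fingers":{"type":"number"},"newtons":{"type":"number"}},"required":["commands"]}

```bash
mkdir -p pics; cat > h.py <<'E'
import numpy as np,cv2
from bench import *
def world(cam,depth,m):
    c=camera_model(cam);v,u=np.nonzero(m&(depth>0));z=depth[v,u]
    p=np.stack([(u-c['cx'])/c['fx']*z,(v-c['cy'])/c['fy']*z,z,np.ones_like(z)],1)
    return (p@np.linalg.inv(c['view']).T)[:,:3]
def save(n,p): cv2.imwrite('pics/'+n+'.png',p[:,:,::-1])
E
python3 - <<'E'
from h import *
s=read_state();print(s['clock'],s['position'],s['eef_rot'],tcp_to_tips,s['width'])
for c in ['top','scene']:
    p,d=capture(c);save(c+'0',p);np.save(c+'.npy',d)
    for t in ['stand','leaf','tumbler','mug','pump','dustpan','brush_holder','jar','can']:
        r=masks_of(c,t)
        if r:
            w=world(c,d,r[0]['pixels']);print(c,t,round(r[0]['confidence'],2),len(w),np.percentile(w,[2,50,98],axis=0).round().tolist() if len(w) else '')
            if t in('leaf','stand'):np.save(c+t+'.npy',w)
    for t in ['spine','leaf_tab']: print(c,t,spot_point(c,t)[:1])
E
```

```text
0.0 [ 259.71666941 -540.49974739  233.52853864] [-6.64556929e-04  9.75040684e-01  2.22025277e-01 -9.43195258e-06] 25.0 85.66950130691812
top stand 0.96 6137 [[428.0, -157.0, 39.0], [543.0, -23.0, 52.0], [645.0, 108.0, 84.0]]
top leaf 0.6 2993 [[469.0, -165.0, 51.0], [563.0, -84.0, 68.0], [649.0, -5.0, 86.0]]
top tumbler 0.73 485 [[694.0, -86.0, -1.0], [736.0, -52.0, 44.0], [755.0, -22.0, 104.0]]
top mug 0.84 802 [[649.0, 70.0, -0.0], [691.0, 114.0, 20.0], [726.0, 173.0, 99.0]]
top pump 0.65 552 [[471.0, 193.0, 14.0], [500.0, 216.0, 127.0], [531.0, 254.0, 179.0]]
top dustpan 0.91 3123 [[528.0, -587.0, -3.0], [624.0, -481.0, 5.0], [730.0, -381.0, 41.0]]
top brush_holder 0.58 1239 [[434.0, 408.0, 6.0], [478.0, 452.0, 103.0], [516.0, 492.0, 212.0]]
top jar 0.79 790 [[585.0, 421.0, 4.0], [617.0, 445.0, 116.0], [655.0, 490.0, 125.0]]
top can 0.6 683 [[321.0, 278.0, 2.0], [356.0, 305.0, 103.0], [390.0, 344.0, 111.0]]
top spine [{'xy': [0.5006, 0.5078], 'confidence': 0.92}]
top leaf_tab [{'xy': [0.5822, 0.453], 'confidence': 0.77}]
scene stand 0.74 3555 [[430.0, -162.0, 5.0], [570.0, -54.0, 
[... 154 characters left out ...]
, 5.0], [739.0, -58.0, 71.0], [758.0, -19.0, 102.0]]
scene mug 0.86 997 [[650.0, 67.0, 4.0], [702.0, 97.0, 63.0], [730.0, 178.0, 97.0]]
scene pump 0.79 784 [[479.0, 192.0, 2.0], [522.0, 211.0, 82.0], [537.0, 247.0, 175.0]]
scene dustpan 0.93 3024 [[524.0, -584.0, 2.0], [625.0, -482.0, 7.0], [731.0, -380.0, 40.0]]
scene brush_holder 0.77 1147 [[437.0, 408.0, 6.0], [495.0, 433.0, 96.0], [521.0, 491.0, 211.0]]
scene jar 0.93 778 [[593.0, 420.0, 4.0], [639.0, 437.0, 75.0], [660.0, 487.0, 123.0]]
scene can 0.6 355 [[325.0, 274.0, 11.0], [363.0, 288.0, 84.0], [391.0, 344.0, 111.0]]
scene spine [{'xy': [0.49, 0.4917], 'confidence': 0.79}]
scene leaf_tab [{'xy': [0.4406, 0.531], 'confidence': 0.81}]
```

```bash
python3 -c "
import cv2,numpy as np
a=cv2.imread('pics/top0.png');b=cv2.imread('pics/scene0.png');cv2.imwrite('pics/both.png',cv2.resize(np.vstack([a,b]),(480,600)))"
```

```text
(no output)
```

View pics/top0.png

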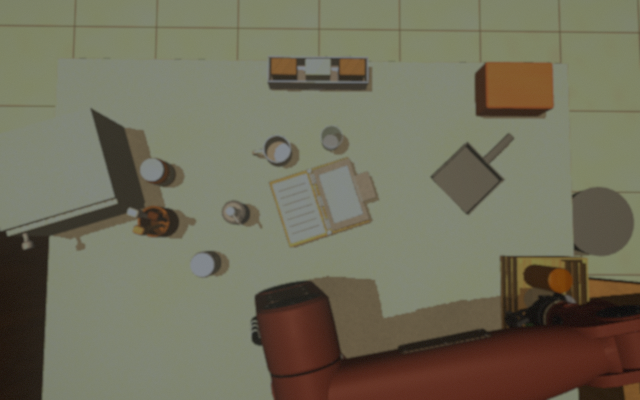

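View pics/scene0.png

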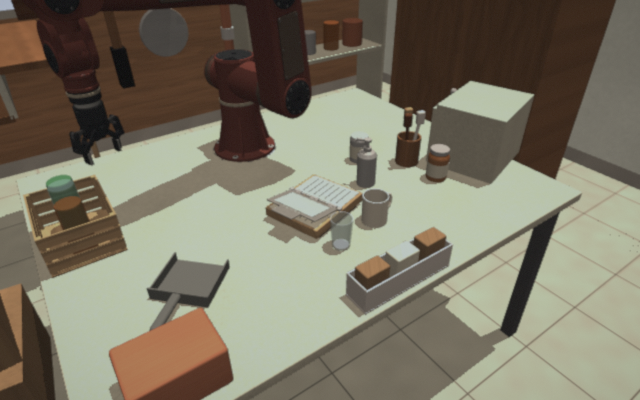

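The top picture shows the stand near (320,202) turned slightly left, with the tab at about (366,187) on its right. Nothing stands between the tab and the dustpan. The scene view agrees, with the leaf ajar.

```bash
python3 - <<'E'
from h import *
for c in ['top','scene']:
    w=np.load(c+'leaf.npy')
    for i in range(6):
        m=w.mean(0);n=np.linalg.svd(w-m,full_matrices=False)[2][2];n*=np.sign(n[2]);r=(w-m)@n
        w=w[abs(r)<max(2.5*np.std(r),2)]
    print(c,'leaf n',n.round(3),'tilt',np.arccos(n[2]).round(3),'yaw',np.arctan2(-n[0],n[1]).round(3),len(w),'c',m.round(1),'std',r.std().round(2))
    # max distance
    s=np.load(c+'stand.npy');s=s[(s[:,2]>38)&(s[:,2]<56)]
    print(cv2.minAreaRect(s[:,:2].astype(np.float32)))
    sp=spot_point(c,'spine')[0]['xy'];k=camera_model(c);
    for nm,zz in (('spine',50),('leaf_tab',85)):
        sp=spot_point(c,nm)[0]['xy'];ray=np.array([(sp[0]*640-k['cx'])/k['fx'],(sp[1]*400-k['cy'])/k['fy'],1]);V=np.linalg.inv(k['view']);d=V[:3,:3]@ray;o=V[:3,3];print(nm,(o+d*(zz-o[2])/d[2]).round(1))
E
```

```text
top leaf n [-0.062  0.189  0.98 ] tilt 0.2 yaw 0.316 2915 c [560.7 -85.1  68. ] std 3.06
((538.7273559570312, -15.47967529296875), (205.11868286132812, 249.23699951171875), 18.265949249267578)
spine [533.9 -21.8  50. ]
leaf_tab [ 596.6 -172.9   85. ]
scene leaf n [-0.06   0.186  0.981] tilt 0.197 yaw 0.309 1245 c [566.7 -85.9  69.8] std 1.25
((539.5474243164062, -16.823333740234375), (210.67100524902344, 254.89283752441406), 18.420400619506836)
spine [528.8 -13.7  50. ]
leaf_tab [ 585.7 -163.2   85. ]
```

>>> servo_tool:
  commands:
    - [[2.88,2.66,0],-0.011]
    - [[2.88,2.66,0],-0.011]
    - [[2.88,2.66,0],-0.011]
    - [[2.88,2.66,0],-0.011]
    - [[2.88,2.66,0],-0.011]
    - [[2.88,2.66,0],-0.011]
    - [[2.88,2.66,0],-0.011]
    - [[2.88,2.66,0],-0.011]
    - [[2.88,2.66,0],-0.011]
    - [[2.88,2.66,0],-0.011]
    - [[2.88,2.66,0],-0.011]
    - [[2.88,2.66,0],-0.011]
  fingers: 1
  newtons: 60

```text
clock: 2.5
position: [606.7, -220.0, 234.5]
eef_rot: [0.0, 0.988, 0.157, 0.0]
ft_force: [-0.1, -0.7, 0.0]
width: -0.3
grasp_force: 0.0
```

>>> servo_tool:
  commands:
    - [[0,0,-2.5],0]
    - [[0,0,-2.5],0]
    - [[0,0,-2.5],0]
    - [[0,0,-2.5],0]
    - [[0,0,-2.5],0]
    - [[0,0,-2.5],0]
    - [[0,0,0],0]
    - [[0,0,0],0]

```text
clock: 3.17
position: [604.4, -221.1, 83.4]
eef_rot: [-0.001, 0.988, 0.157, -0.001]
ft_force: [0.8, -0.4, 1.0]
width: -0.0
grasp_force: 0.0
```

```bash
python3 - <<'E'
from h import *
s=read_state();print(s['clock'],s['position'],s['eef_rot'],s['ft_force'],s['width'])
p,d=capture('scene');save('s1',cv2.resize(p[130:260,200:400],(800,520),interpolation=3))
p2,d2=capture('wrist');save('w1',p2)
n=np.array([-.3127,.9499,0])
r=masks_of('wrist','leaf')
c=camera_model('wrist')
from scipy.spatial.transform import Rotation as R
q=s['eef_rot'];T=np.eye(4);T[:3,:3]=R.from_quat([q[1],q[2],q[3],q[0]]).as_matrix();T[:3,3]=s['position'];T=T@c['tool_from_camera']
if r:
    v,u=np.nonzero(r[0]['pixels']&(d2>0));z=d2[v,u];P=np.stack([(u-c['cx'])/c['fx']*z,(v-c['cy'])/c['fy']*z,z,np.ones_like(z)],1)@T.T
    P=P[:,:3]-[539,-17,50];sy=P@n;sx=P@np.array([.9499,.3127,0]);print(r[0]['confidence'],np.percentile(np.c_[sx,sy,P[:,2]],[1,50,99],axis=0).round(1))
E
```

```text
3.1667 [ 604.44621582 -221.05981056   83.36489207] [-8.81691525e-04  9.87556835e-01  1.57256267e-01 -1.08947761e-03] [ 0.80563351 -0.4343411   0.96203664] -0.01226974719355526
0.72 [[ -87.2 -157.3    2.4]
 [  14.5  -82.    18.7]
 [  92.8   -0.7   33.1]]
```

View pics/s1.png

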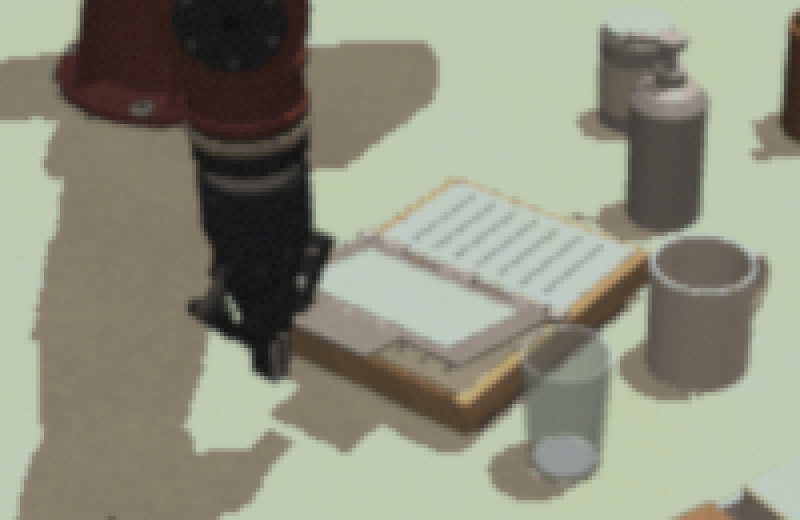

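View pics/w1.png

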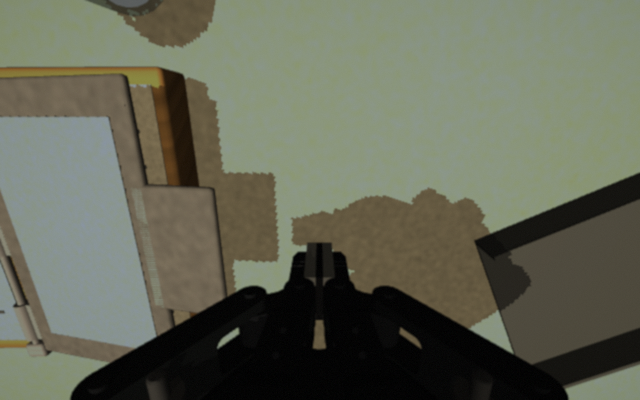

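The pictures show the closed fingers just outside the tab. The linkage bulges along the closing line (wrist view, x about 80–560), but the finger sides are flat, so I'll turn 90° and push with a side.

```bash
python3 -c "
from h import *
print(np.round(read_state()['qpos'],2))"
```

```text
[-0.55  0.26  0.01  1.31 -0.    2.27]
```

>>> servo_tool:
  commands:
    - [[0,0,0],0.12]
    - [[0,0,0],0.12]
    - [[0,0,0],0.12]
    - [[0,0,0],0.12]
    - [[0,0,0],0.12]
    - [[0,0,0],0.12]
    - [[0,0,0],0.12]
    - [[0,0,0],0.12]
    - [[0,0,0],0.12]
    - [[0,0,0],0.12]
    - [[0,0,0],0.12]
    - [[0,0,0],0.12]

```text
clock: 4.32
position: [606.5, -222.3, 86.7]
eef_rot: [0.002, 0.636, 0.771, 0.0]
ft_force: [-0.2, -0.2, -0.1]
width: 0.3
grasp_force: 0.0
```

>>> servo_tool:
  commands:
    - [[-0.31,0.95,0],0.12]
    - [[-0.31,0.95,0],0]
    - [[-0.31,0.95,0],0]
    - [[-0.16,0.48,0],0]
    - [[-0.1,0.3,0],0]
    - [[0,0,0],0]

```text
clock: 4.82
position: [593.5, -184.7, 84.7]
eef_rot: [0.0, 0.592, 0.806, 0.0]
ft_force: [0.2, -0.6, -0.5]
width: 0.3
grasp_force: 0.0
```

>>> servo_tool:
  commands:
    - [[-0.06,0.19,0],0]
    - [[-0.06,0.19,0.05],0]
    - [[-0.06,0.19,0.1],0]
    - [[0,0,0.1],0]

```text
clock: 5.15
position: [591.6, -179.5, 86.8]
eef_rot: [-0.0, 0.592, 0.806, 0.0]
ft_force: [-0.3, -0.0, 0.3]
width: -0.0
grasp_force: 0.0
```

>>> servo_tool:
  commands:
    - [[-0.06,0.19,0.1],0]
    - [[-0.06,0.19,0.1],0]
    - [[-0.06,0.19,0.2],0]
    - [[0,0,0.2],0]

```text
clock: 5.48
position: [589.8, -173.6, 93.0]
eef_rot: [-0.0, 0.591, 0.806, 0.0]
ft_force: [-0.8, -0.1, -0.3]
width: 0.4
grasp_force: 0.0
```

>>> servo_tool:
  commands:
    - [[-0.06,0.19,0.1],0]
    - [[-0.06,0.19,0.1],0]
    - [[-0.06,0.19,0.1],0]
    - [[0,0,0.1],0]

```text
clock: 5.82
position: [588.0, -167.9, 96.9]
eef_rot: [-0.0, 0.591, 0.806, 0.0]
ft_force: [-1.0, 0.0, -0.5]
width: -0.2
grasp_force: 0.0
```

```bash
python3 - <<'E'
from h import *
p,d=capture('scene');save('s2',cv2.resize(p[130:260,200:400],(800,520),interpolation=3))
r=masks_of('scene','leaf')
if r:
    w=world('scene',d,r[0]['pixels'])
    for i in range(6):
        m=w.mean(0);n=np.linalg.svd(w-m,full_matrices=False)[2][2];n*=np.sign(n[2]);e=(w-m)@n;w=w[abs(e)<max(2.5*e.std(),2)]
    print('tilt',np.arccos(n[2]))
E
```

```text
tilt 0.19798636902436237
```

View pics/s2.png

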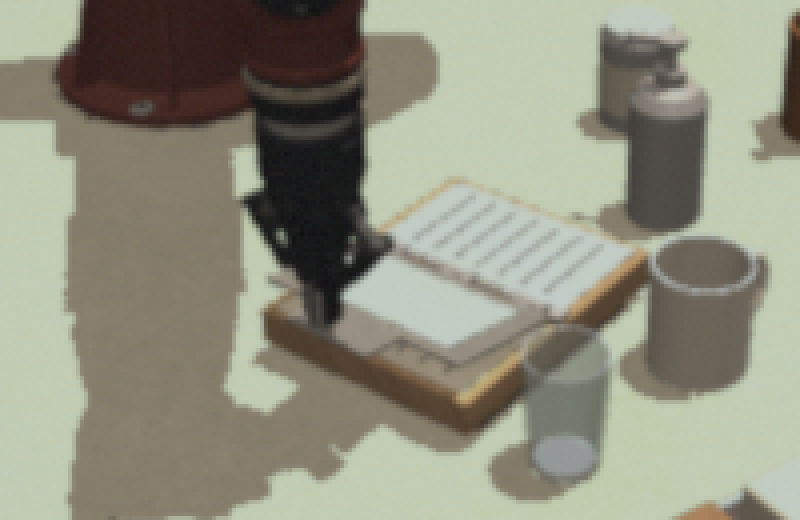

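The leaf hasn't moved and there is no force yet. The finger, at about (320,320) in the crop, looks to be at the tab's edge. I'll check from the wrist.

```bash
python3 - <<'E'
from h import *
from scipy.spatial.transform import Rotation as R
s=read_state();p2,d2=capture('wrist');save('w2',p2)
r=masks_of('wrist','leaf');c=camera_model('wrist')
q=s['eef_rot'];T=np.eye(4);T[:3,:3]=R.from_quat([q[1],q[2],q[3],q[0]]).as_matrix();T[:3,3]=s['position'];T=T@c['tool_from_camera']
n=np.array([-.3127,.9499,0])
for k in r[:1]:
    v,u=np.nonzero(k['pixels']&(d2>0));z=d2[v,u];P=np.stack([(u-c['cx'])/c['fx']*z,(v-c['cy'])/c['fy']*z,z,np.ones_like(z)],1)@T.T
    P=P[:,:3]-[539,-17,50];sy=P@n;sx=P@np.array([.9499,.3127,0]);print(k['confidence'],np.percentile(np.c_[sx,sy,P[:,2]],[0.5,50,99.5],axis=0).round(1))
# finger tip from scene
d=capture('scene')[1];m=np.zeros((400,640),bool);m[190:214,272:288]=1
W=world('scene',d,m);W=W[W[:,2]<125]-[539,-17,50]
S=np.c_[W@np.array([.9499,.3127,0]),W@n,W[:,2]+50]
for a in S[::14].round(0).tolist():print(a,end=' ')
E
```

```text
0.57 [[-9.280e+01 -1.563e+02  7.500e+00]
 [-1.000e-01 -7.560e+01  1.890e+01]
 [ 9.320e+01 -2.320e+01  3.500e+01]]
[-77.0, -44.0, 65.0] [-69.0, -114.0, 76.0] [-32.0, -101.0, 76.0] [-86.0, -103.0, 48.0] [-21.0, -108.0, 77.0] [13.0, -154.0, 115.0] [13.0, -163.0, 116.0] [7.0, -165.0, 111.0] [1.0, -167.0, 107.0] [-6.0, -168.0, 100.0] [-24.0, -159.0, 83.0] [-68.0, -124.0, 40.0] [10.0, -144.0, 86.0] [8.0, -151.0, 85.0]
```

View pics/w2.png

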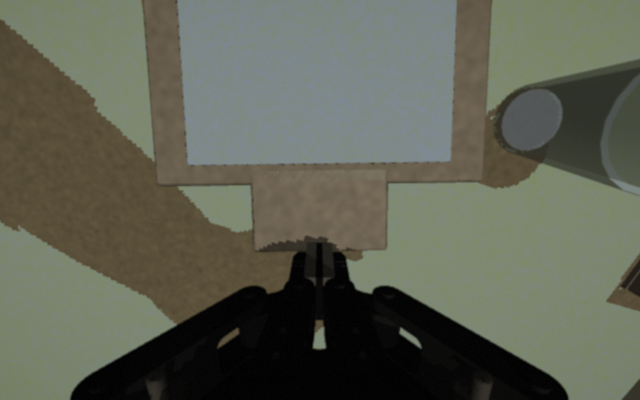

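```bash
python3 - <<'E'
from h import *
from scipy.spatial.transform import Rotation as R
s=read_state();print(s['position'],s['clock'],s['ft_force'])
p,d=capture('scene');c=camera_model('scene')
def pr(c,V,P):
    q=V@np.r_[P,1];return (q[0]/q[2]*c['fx']+c['cx']).round(1),(q[1]/q[2]*c['fy']+c['cy']).round(1)
for dz in(25,0,-25):
    P=s['position']-[0,0,dz];a=pr(c,c['view'],P);print(dz,a,'crop',(a[0]-200)*4,(a[1]-130)*4)
n=np.array([-.3127,.9499,0]);C=np.array([539,-17,50])
for w in(-40,0,40):
    E=C-n*161.7+np.array([.9499,.3127,0])*w+[0,0,33];a=pr(c,c['view'],E);print('edge',w,(a[0]-200)*4,(a[1]-130)*4)
cw=camera_model('wrist');q=s['eef_rot'];T=np.eye(4);T[:3,:3]=R.from_quat([q[1],q[2],q[3],q[0]]).as_matrix();T[:3,3]=s['position'];T=T@cw['tool_from_camera'];V=np.linalg.inv(T)
print(cw['tool_from_camera'].round(2))
for dz in(25,0):print('wrist',dz,pr(cw,V,s['position']-[0,0,dz]))
for w in(-40,40):
    E=C-n*161.7+np.array([.9499,.3127,0])*w+[0,0,33];print('wedge',w,pr(cw,V,E))
d2=capture('wrist')[1]
print(d2[200:290:5,315].round(), d2[200:290:5,322].round())
E
```

```text
[ 588.08319861 -168.34498727   96.77007647] 6.0667 [-0.83327135  0.29040652 -0.35862725]
25 (np.float64(281.2), np.float64(217.0)) crop 324.79999999999995 348.0
0 (np.float64(280.6), np.float64(210.1)) crop 322.4000000000001 320.4
-25 (np.float64(280.1), np.float64(203.1)) crop 320.4000000000001 292.4
edge -40 281.5999999999999 318.79999999999995
edge 0 322.0 337.6
edge 40 364.0 357.20000000000005
[[   0.     -0.95   -0.31   79.44]
 [   1.      0.     -0.      0.59]
 [   0.     -0.31    0.95 -139.84]
 [   0.      0.      0.      1.  ]]
wrist 25 (np.float64(318.1), np.float64(241.4))
wrist 0 (np.float64(318.0), np.float64(261.2))
wedge -40 (np.float64(252.9), np.float64(254.2))
wedge 40 (np.float64(385.7), np.float64(252.7))
[165. 165. 166. 166. 167. 167. 167. 166. 167. 149. 144. 140.   0. 129.
 126. 123. 121. 122.] [166. 166. 167. 166. 166. 167. 167. 166. 168. 149. 145. 138. 134. 129.
 127. 121. 121. 122.]
```

The depth along the fingers puts their lower end near TCP height, about 97 mm. So the fingertips are above the tab rather than beside it. I'll back out, go lower and push again.

>>> servo_tool:
  commands:
    - [[0.31,-0.95,0.2],0]
    - [[0.31,-0.95,0],0]
    - [[0.31,-0.95,0],0]
    - [[0,0,-1],0]
    - [[0,0,-1.5],0]
    - [[0,0,-1.2],0]
    - [[0,0,0],0]

```text
clock: 6.75
position: [595.5, -195.9, 57.9]
eef_rot: [-0.003, 0.592, 0.806, -0.0]
ft_force: [-0.7, 0.4, -0.6]
width: -0.1
grasp_force: 0.0
```

>>> servo_tool:
  commands:
    - [[-0.16,0.48,0],0]
    - [[-0.16,0.48,0],0]
    - [[-0.06,0.19,0],0]
    - [[-0.06,0.19,0],0]
    - [[0,0,0],0]

```text
clock: 7.17
position: [593.3, -182.9, 62.6]
eef_rot: [0.001, 0.591, 0.807, 0.0]
ft_force: [-1.1, -0.2, 0.1]
width: 0.1
grasp_force: 0.0
```

>>> servo_tool:
  commands:
    - [[-0.06,0.19,0],0]
    - [[-0.06,0.19,0.1],0]
    - [[-0.06,0.19,0.2],0]
    - [[-0.03,0.1,0.2],0]

```text
clock: 7.5
position: [591.9, -179.2, 68.1]
eef_rot: [0.002, 0.592, 0.806, -0.001]
ft_force: [1.9, -11.8, 0.2]
width: 0.2
grasp_force: 6.2
```

>>> servo_tool:
  commands:
    - [[-0.03,0.1,0.4],0]
    - [[-0.03,0.1,0.4],0]
    - [[-0.04,0.12,0.4],0]
    - [[-0.04,0.13,0.4],0]

```text
clock: 7.83
position: [590.5, -174.8, 84.4]
eef_rot: [0.003, 0.592, 0.806, -0.001]
ft_force: [2.0, -11.1, 1.4]
width: -0.1
grasp_force: 5.5
```

```bash
cat > leaf.py <<'E'
from h import *
def leaf():
  for c in('scene','top'):
    d=capture(c)[1];r=masks_of(c,'leaf')
    if not r: print(c,'none');continue
    w=world(c,d,r[0]['pixels'])
    for i in range(6):
        m=w.mean(0);n=np.linalg.svd(w-m,full_matrices=False)[2][2];e=(w-m)@n;w=w[abs(e)<max(2.5*e.std(),2)]
    S=w-[539,-17,50];S=np.c_[S@[.9499,.3127,0],S@[-.3127,.9499,0],S[:,2]]
    print(c,round(r[0]['confidence'],2),'n',n.round(3),'angle',np.arctan2(S[:,2].mean(),-S[:,1].mean()).round(3),len(w),'s,z range',np.percentile(S,[1,99],axis=0).round().tolist())
s=read_state();print(s['clock'],s['position'].round(1),s['ft_force'].round(1));leaf()
E
python3 leaf.py
```

```text
7.8333 [ 590.5 -174.8   84.4] [  2.  -11.1   1.4]
scene 0.65 n [-0.102  0.312  0.945] angle 0.408 643 s,z range [[-68.0, -151.0, 3.0], [95.0, 2.0, 58.0]]
top 0.74 n [-0.102  0.321  0.941] angle 0.402 1783 s,z range [[-67.0, -129.0, 1.0], [93.0, 3.0, 51.0]]
```

>>> servo_tool:
  commands:
    - [[-0.09,0.27,0.75],0]
    - [[-0.1,0.3,0.73],0]
    - [[-0.11,0.33,0.72],0]
    - [[-0.12,0.37,0.7],0]
    - [[-0.13,0.4,0.68],0]
    - [[-0.14,0.43,0.66],0]
    - [[-0.15,0.46,0.64],0]
    - [[-0.16,0.49,0.61],0]
    - [[-0.17,0.52,0.58],0]
    - [[-0.18,0.54,0.56],0]
    - [[-0.19,0.57,0.53],0]
    - [[-0.19,0.59,0.5],0]

```text
clock: 9.03
position: [573.3, -121.6, 161.9]
eef_rot: [0.003, 0.592, 0.806, -0.001]
ft_force: [0.2, -8.0, 6.6]
width: -0.5
grasp_force: 3.8
```

```bash
python3 leaf.py
```

```text
9.0333 [ 573.3 -121.6  161.9] [ 0.2 -8.   6.6]
scene 0.89 n [ 0.253 -0.763 -0.595] angle 0.933 489 s,z range [[-91.0, -97.0, -1.0], [94.0, 1.0, 132.0]]
top 0.79 n [ 0.252 -0.771 -0.585] angle 1.004 890 s,z range [[-18.0, -72.0, 2.0], [93.0, 3.0, 103.0]]
```

>>> servo_tool:
  commands:
    - [[-0.2,0.62,0.46],0]
    - [[-0.21,0.64,0.43],0]
    - [[-0.22,0.66,0.39],0]
    - [[-0.22,0.68,0.36],0]
    - [[-0.23,0.69,0.33],0]
    - [[-0.23,0.71,0.29],0]
    - [[-0.24,0.72,0.25],0]
    - [[-0.24,0.73,0.2],0]
    - [[-0.24,0.74,0.15],0]
    - [[-0.25,0.75,0.1],0]
    - [[-0.25,0.75,0.05],0]
    - [[-0.25,0.76,0.0],0]

```text
clock: 10.23
position: [544.0, -34.1, 189.4]
eef_rot: [-0.0, 0.591, 0.806, 0.0]
ft_force: [0.9, -1.8, 2.0]
width: 0.1
grasp_force: 0.9
```

```bash
python3 leaf.py
```

```text
10.2333 [544.  -34.1 189.4] [ 0.9 -1.8  2. ]
scene 0.79 n [-0.313  0.949  0.031] angle 1.535 1649 s,z range [[-92.0, -7.0, 3.0], [94.0, 2.0, 161.0]]
top none
```

```bash
python3 - <<'E'
import numpy as np
f=np.linspace(0,np.pi/2,25);r=139-34*f/1.57
s=r*np.sin(f)-2.5*np.cos(f)-12;z=50+r*np.cos(f)+2.5*np.sin(f)
ds=np.diff(s)/10;dz=np.diff(z)/10
print([[[round(-.3127*a,2),round(.95*a,2),round(b,2)],0] for a,b in zip(ds,dz)])
E
```

```text
[[[np.float64(-0.28), np.float64(0.86), np.float64(-0.15)], 0], [[np.float64(-0.27), np.float64(0.84), np.float64(-0.21)], 0], [[np.float64(-0.27), np.float64(0.81), np.float64(-0.27)], 0], [[np.float64(-0.26), np.float64(0.78), np.float64(-0.32)], 0], [[np.float64(-0.25), np.float64(0.75), np.float64(-0.37)], 0], [[np.float64(-0.24), np.float64(0.72), np.float64(-0.42)], 0], [[np.float64(-0.23), np.float64(0.69), np.float64(-0.46)], 0], [[np.float64(-0.21), np.float64(0.65), np.float64(-0.51)], 0], [[np.float64(-0.2), np.float64(0.61), np.float64(-0.55)], 0], [[np.float64(-0.19), np.float64(0.57), np.float64(-0.58)], 0], [[np.float64(-0.17), np.float64(0.52), np.float64(-0.61)], 0], [[np.float64(-0.16), np.float64(0.48), np.float64(-0.64)], 0], [[np.float64(-0.14), np.float64(0.43), np.float64(-0.66)], 0], [[np.float64(-0.13), np.float64(0.38), np.float64(-0.69)], 0], [[np.float64(-0.11), np.float64(0.33), np.float64(-0.7)], 0], [[np.float64(-0.09), np.float64(0.28), np.float64(-0.72)], 0], [[np.float64(-0.08), np.float64(0.23), np.float64(-0.73)], 0], [[np.float64(-0.06), np.float64(0.18), np.float64(-0.73)], 0], [[np.float64(-0.04), np.float64(0.14), np.float64(-0.73)], 0], [[np.float64(-0.03), np.float64(0.09), np.float64(-0.73)], 0], [[np.float64(-0.01), np.float64(0.04), np.float64(-0.73)], 0], [[np.float64(0.0), np.float64(-0.01), np.float64(-0.72)], 0], [[np.float64(0.02), np.float64(-0.05), np.float64(-0.71)], 0], [[np.float64(0.03), np.float64(-0.1), np.float64(-0.7)], 0]]
```

>>> servo_tool:
  commands:
    - [[-0.28,0.86,-0.15],0]
    - [[-0.27,0.84,-0.21],0]
    - [[-0.27,0.81,-0.27],0]
    - [[-0.26,0.78,-0.32],0]
    - [[-0.25,0.75,-0.37],0]
    - [[-0.24,0.72,-0.42],0]
    - [[-0.23,0.69,-0.46],0]
    - [[-0.21,0.65,-0.51],0]
    - [[-0.2,0.61,-0.55],0]
    - [[-0.19,0.57,-0.58],0]
    - [[-0.17,0.52,-0.61],0]
    - [[-0.16,0.48,-0.64],0]

```text
clock: 11.43
position: [516.8, 48.4, 137.9]
eef_rot: [-0.0, 0.591, 0.806, 0.0]
ft_force: [0.8, -1.0, 2.0]
width: 0.2
grasp_force: 0.8
```

```bash
python3 leaf.py
```

```text
11.4333 [516.8  48.4 137.9] [ 0.8 -1.   2. ]
scene 0.58 n [-0.227  0.69  -0.687] angle 2.296 1962 s,z range [[-92.0, -1.0, 4.0], [94.0, 106.0, 115.0]]
top 0.59 n [-0.058 -0.996  0.073] angle 2.159 400 s,z range [[-95.0, -2.0, -5.0], [-5.0, 58.0, 537.0]]
```

>>> servo_tool:
  commands:
    - [[-0.14,0.43,-0.66],0]
    - [[-0.13,0.38,-0.69],0]
    - [[-0.11,0.33,-0.7],0]
    - [[-0.09,0.28,-0.72],0]
    - [[-0.08,0.23,-0.73],0]
    - [[-0.06,0.18,-0.73],0]
    - [[-0.04,0.14,-0.73],0]
    - [[-0.03,0.09,-0.73],0]
    - [[-0.01,0.04,-0.73],0]
    - [[0,0,-0.7],0]

```text
clock: 12.47
position: [510.1, 68.9, 66.6]
eef_rot: [-0.0, 0.591, 0.806, 0.0]
ft_force: [-0.4, 0.6, 1.1]
width: 0.1
grasp_force: 0.8
```

```bash
python3 leaf.py
```

```text
12.4667 [510.1  68.9  66.6] [-0.4  0.6  1.1]
scene 0.86 n [-0.036  0.107 -0.994] angle 2.967 1355 s,z range [[-93.0, -3.0, 2.0], [94.0, 155.0, 23.0]]
top 0.89 n [ 0.031 -0.093  0.995] angle 2.944 797 s,z range [[-92.0, -2.0, -2.0], [92.0, 77.0, 14.0]]
```

>>> servo_tool:
  commands:
    - [[0,0,-0.4],0]
    - [[0,0,-0.3],0]
    - [[0,0,-0.3],0]
    - [[0,0,-0.2],0]
    - [[0,0,-0.2],0]
    - [[0,0,-0.1],0]
    - [[0,0,0],0]

```text
clock: 13.25
position: [510.6, 68.8, 55.3]
eef_rot: [0.001, 0.591, 0.806, 0.0]
ft_force: [-10.8, 1.7, 27.6]
width: -0.5
grasp_force: 13.7
```

```bash
python3 leaf.py
```

```text
13.25 [510.6  68.8  55.3] [-10.8   1.7  27.6]
scene 0.76 n [-0.002  0.005  1.   ] angle 3.076 1171 s,z range [[-90.0, -3.0, 0.0], [92.0, 159.0, 8.0]]
top 0.92 n [ 0.143 -0.989  0.027] angle 2.513 978 s,z range [[-93.0, -4.0, -7.0], [94.0, 79.0, 467.0]]
```

>>> servo_tool:
  commands:
    - [[0,0,0.5],0]
    - [[0,0,1],0]
    - [[0,0,2.5],0]
    - [[0,0,3],0]
    - [[0,0,3],0]
    - [[0,0,3],0]
    - [[0,0,3],0]
    - [[0.5,-3,1],0]
    - [[0.5,-3.5,0],0]
    - [[0.5,-3.5,0],0]
    - [[0.5,-3.5,0],0]
    - [[0,0,0],0]

```text
clock: 14.45
position: [530.6, -71.4, 222.2]
eef_rot: [0.001, 0.593, 0.805, -0.001]
ft_force: [-0.1, 0.6, -0.3]
width: -0.2
grasp_force: 0.0
```

```bash
python3 - <<'E'
import leaf
from h import *
p,d=capture('scene');save('s3',p)
for t in ['tumbler','mug','pump','dustpan','brush_holder','jar','can']:
    r=masks_of('scene',t)
    if r: w=world('scene',d,r[0]['pixels']);print(t,np.percentile(w,[2,50,98],axis=0).round().tolist())
E
```

```text
14.45 [530.6 -71.4 222.2] [-0.1  0.6 -0.3]
scene none
top 0.84 n [-0.001  0.003  1.   ] angle 3.105 2312 s,z range [[-85.0, 4.0, -4.0], [93.0, 163.0, 10.0]]
tumbler [[695.0, -82.0, 5.0], [738.0, -58.0, 72.0], [757.0, -20.0, 102.0]]
mug [[651.0, 67.0, 6.0], [703.0, 98.0, 64.0], [730.0, 176.0, 97.0]]
pump [[482.0, 193.0, 6.0], [521.0, 210.0, 86.0], [538.0, 243.0, 176.0]]
dustpan [[522.0, -588.0, 1.0], [627.0, -483.0, 7.0], [733.0, -378.0, 40.0]]
brush_holder [[200.0, 408.0, 1.0], [495.0, 436.0, 93.0], [520.0, 743.0, 210.0]]
can [[234.0, 201.0, 1.0], [365.0, 287.0, 85.0], [490.0, 361.0, 175.0]]
```

View pics/s3.png

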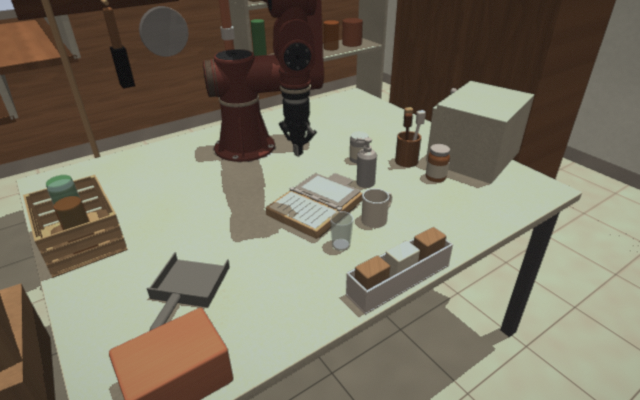

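The leaf lies flat on the far side, around (330,190) in the picture. Its plane measures within about 0.003 rad of level. Everything else stands where it was and the arm is clear, so I'll hand it in.

```bash
python3 -c "
from bench import *
print(sign_off())"
```

```text
the job is handed in; nothing more can be done
None
```

I turned the leaf over its spine and pressed it flat on the other side, measured within about 0.003 rad of level. The other items still looked in place, the arm finished clear of the stand, and I handed the job in at about 15 s of the 51 s allowed; no verdict came back.

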